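# Tip the tea carton over and register it in the label guide

### The job

The tea carton is standing on end in front of the label guide. Without picking it up, push it high on its side so that it topples towards the guide and lies flat with its printed lid upwards; then slide it between the two rails until it presses firmly but gently on the sprung end stop (about 12 N, never 20 N, for about a second), and let go, leaving it lying in the guide up against the stop. Leave the jar, tin and tape roll where they are.

Things in the scene. Friction and masses are not known exactly. Their poses are not given: they have to be found in the camera images.
- carton_centre (a point): Centre of the tea carton, a closed box 71 x 117 x 61 mm (its x, y, z), 0.08 to 0.17 kg; z points out of the printed lid face. At the start it stands on end, y up, centre 58 mm up, underside towards the guide, 0.185 to 0.22 m before the guide's origin, within 12 mm and 0.12 rad of its line. Pushed 90 to 105 mm up it falls by itself once it leans over about 28 degrees; flat, its centre is 31 mm up.
- guide: Fixed aluminium guide: two parallel upright rails 26 mm high, inner faces 80 mm apart, from x = 0 to 0.17 m. Origin on the worktop midway between the rails where the parallel part begins; x points in towards the end stop, z up. Before the origin the rails flare to a mouth about 127 mm wide at x = -0.06 m. The worktop is its floor.
- end_stop: Fixed grey block 36 x 76 x 50 mm across the far end of the guide, its middle 0.15 m beyond the guide's origin, carrying a clamped carriage with a sprung plate on the mouth side. Axes as the guide's. Its origin is not in the block but on the worktop, on the centre line 70 mm beyond the guide's origin, below plate_nominal.
- plate_nominal (a point): Fixed mark on the centre line, 70 mm beyond the guide's origin, 27 mm up: the middle of where the sprung rubber-faced plate (66 mm wide, 7 to 47 mm up) may stand. The carriage is clamped differently each time: the plate's free face lies up to 12 mm before or beyond this mark, unmeasured, to be felt. It yields 1 mm per 3 N and springs back; over 20 N is too much. Pushing also down loses force to the worktop.
- spice_jar: bystander: spice jar with a green cap, 46 mm diameter, 106 mm tall, standing to the right of the carton and guide; origin at its underside
- veg_tin: bystander: squat food tin, 76 mm diameter, 58 mm tall, standing to the right of the carton and guide; origin at its underside
- tape_roll: bystander: roll of masking tape 98 mm across, 25 mm high, lying flat near the front edge to the left of the carton; origin at its underside
Things that resemble listed ones, but are neither listed nor needed, are in the scene too. What is shaped like the part that bears carton_centre but blue or red is not meant.

How it is judged:
By the outcome, as a careful person would: the job done as asked, in the order asked, and still so for the second after the job is handed in, with the robot touching nothing.
It also fails if it takes over 58 s, if anything falls off the work surface, if the arm or the gripper's body presses on something with over 40 N, if the wrist force passes 120 N, or if a joint passes its speed limit or range.

### The arm

A 7-joint arm with a two-finger parallel gripper is mounted at the origin on a cart in front of the work surface, level with it; the furniture and walls round the work are solid. World frame = base frame: x ahead of the robot, y to its left, z up, the work surface at z = 0. Lengths are in m, angles in rad, forces in N, time in s.
With the tool pointing down it reaches from about 0.425 to 0.8 m from the base axis. Payload 8.3 kg.
Tool frame: the origin (TCP) lies midway between the tips of the shut fingers; the grasp point (between the pads) lies 19 mm behind it; z points along the fingers, x is the direction in which the jaws open and shut, and the axes are right-handed (so a half turn about z gives the same grasp; the last joint's range is limited). The gripper opens to 85 mm and grips with 20 to 120 N. Pads are 22 mm wide; open, the fingers measure 114 mm over their backs; the gripper's body (76 mm by 85 mm) begins 54 mm behind the grasp point. The pads swing forward as they close: fully open they stand 13 mm farther back than shut.
Start: joints at [-1.407, 0.383, 0.016, 1.37, -0.006, 1.388, -0.046], TCP at [0.14, 0.609, 0.231] pointing down, gripper open.
Joint ranges: [-2.95, 2.95], [-0.25, 2.06], [-1.52, 1.56], [0.18, 2.33], [-1.44, 4.58], [0.02, 2.06], [-3.01, 3.01]. Speed limits (rad/s): [2.39, 2.39, 3.01, 3.01, 3.14, 3.14, 3.14].

### API

Orientations are given as a unit quaternion [x, y, z, w].
In Python, from workcell import arm, vision, workorder gives the robot as it stands. The module is installed in compiled form; this text tells all that it offers.
- The arm moves only by the tool arm_command, never from a script. Its argument "deltas" is a list of rows, each a list of 7 numbers: the shift along the tool's x, y, z in m, then the turn, a rotation vector about the tool's x, y, z in rad, then the closure, from -1 (fully open) to 1 (shut). In form: [[tx, ty, tz, wx, wy, wz, grip], ...]. A call has 1 to 8 rows; each row shifts and turns the pose as measured when the row begins, along the tool's axes as they then stand; what a row does not reach is not made up. A row lasts 1/8 s, in which the tool goes at most 62.5 mm and 10.7 degrees, less where a joint would pass 70% of its speed; a pose out of reach is approached as far as the arm can. A call is refused whole if a number of a shift passes 0.0625 or a number of a turn 0.188, either way. A call with a gripper value outside its range is refused whole. The fingers move at their own pace and stop on an object; "force" is the grip in N (left out, the last holds). Time passes only in rows, so rows that do not move let the fingers close. It gives the time, the measured TCP pose, the force and the opening at its end, in the units of the state.
- arm.sense(): the state, without advancing time (a new reading comes with each control period).
- vision.snapshot(name): name is "scene" or "top" or "wrist"; returns the picture (420x560x3 uint8, red, green, blue); there is no depth.
- vision.camera_model(name): a dict with "fx", "fy", "cx", "cy" (pixels), "cam_to_world" (4x4, takes a point from camera to world coordinates). Camera axes: x right, y down, z forward; pixel columns grow to the right and rows downward; lengths in m; the calibration is good to about 2 mm. The wrist camera is an equidistant fisheye: a pixel r from the principal point sees the ray r / f radians off the axis. A picture is of the moment at which its call begins: read the wrist's pose just before it. camera_model takes no time and is no camera call; for the wrist camera it gives the pose at the moment of the call.
- workorder.close_job(): hands the job in, once; it reports no verdict.
The state is a dict: "time": time; "q": joint angles; "qvel": joint speeds; "tau": joint torques, N m; "eef_pos": TCP position; "tcp_rot": TCP orientation; "wrist_force": force on the tool from outside, world axes, zero at the start; "moment": the same for the moment, N m; "grip_width": opening from 0.0 (shut) to 1.0 (fully open).
Only numpy, scipy, OpenCV 4.12 (cv2) and the standard library are available. Lean on these libraries where they do the work, as an engineer would, in place of code of your own. Each camera call takes 0.05 s, during which the arm holds its last target.

## Working session

There is one attempt and no reset: what is moved stays moved. The work goes in short steps, Python scripts to look and compute and a tool call to move; the robot and the scene stay as the last step left them, time stands still between calls to the robot, and variables do not carry over. Pictures are saved under pics/ and viewed, and the job is handed in when it is done.

Besides the shell and the picture viewer there is one more tool, called after "Call:" by a JSON object that holds its "name" and its "arguments", one argument or row to a line. arm_command: Moves the arm, as the interface text tells. Its arguments: {"type":"object","properties":{"deltas":{"type":"array"},"force":{"type":"number"}},"required":["deltas"]}

```bash
mkdir -p pics
python3 - <<'E'
from workcell import arm, vision
import cv2
s=arm.sense(); print({k:(np if 0 else v) for k,v in s.items()})
for n in ("scene","top"):
    im=vision.snapshot(n); cv2.imwrite(f"pics/{n}0.png",im[:,:,::-1])
    m=vision.camera_model(n); print(n,m)
E
```

```text
{'time': 0.0, 'q': array([-1.40690722,  0.38423924,  0.01634188,  1.37116261, -0.00628941,
        1.38817715, -0.04651134]), 'qvel': array([ 0.00134018,  0.00109142,  0.00165224,  0.00016404, -0.00037349,
        0.0015801 ,  0.00017844]), 'tau': array([-1.06804675e-04, -6.27585196e+01,  8.44313130e-01, -3.71832275e+01,
        1.64434587e-02,  1.41747351e-02, -2.41480393e-05]), 'eef_pos': array([0.14036945, 0.60852155, 0.2302741 ]), 'tcp_rot': array([ 7.82549349e-01,  6.22587807e-01, -7.47600664e-04,  6.15918404e-04]), 'wrist_force': array([-0.82764027,  0.06119761,  0.45561445]), 'moment': array([ 0.01426129, -0.06947816, -0.00043058]), 'grip_width': 1.0037676820768728}
scene {'fx': 403.5866166358637, 'fy': 403.5866166358637, 'cx': 284.70944325089476, 'cy': 210.73670633763962, 'cam_to_world': array([[ 0.61912532, -0.54463516,  0.56573526,  0.01696221],
       [-0.78523863, -0.42094665,  0.45409714, -0.68503086],
       [-0.00917291, -0.72538021, -0.6882873 ,  0.70583951],
       [ 0.        ,  0.        ,  0.        ,  1.        ]])}
top {'fx': 408.2268833736278, 'fy': 408.2268833736278, 'cx': 273.93777379346307, 'cy': 199.4473732894361, 'cam_to_world': array([[-0.01863323, -0.99379174,  0.10968492,  0.41179982],
       [-0.99980955,  0.01915714,  0.00372462, -0.25980511],
       [-0.00580274, -0.10959463, -0.99395943,  1.21228417],
       [ 0.        ,  0.        ,  0.        ,  1.        ]])}
```

View pics/scene0.png

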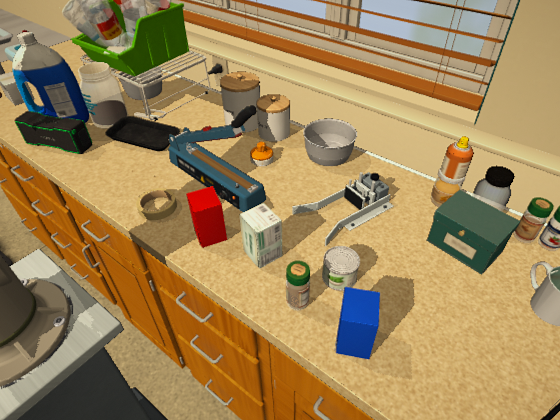

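View pics/top0.png

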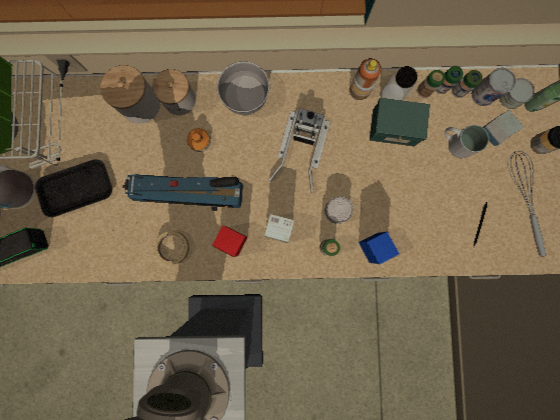

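```bash
cat > h.py <<'E'
import numpy as np
from workcell import arm, vision
def ray(n,u,v):
    m=vision.camera_model(n); T=m['cam_to_world']
    d=np.array([(u-m['cx'])/m['fx'],(v-m['cy'])/m['fy'],1.]); return T[:3,3],T[:3,:3]@d
def onplane(n,u,v,z):
    o,d=ray(n,u,v); return o+d*(z-o[2])/d[2]
def proj(n,p):
    m=vision.camera_model(n); T=m['cam_to_world']; c=T[:3,:3].T@(np.array(p)-T[:3,3])
    return np.array([m['fx']*c[0]/c[2]+m['cx'],m['fy']*c[1]/c[2]+m['cy']])
E
python3 - <<'E'
import cv2
t=cv2.imread('pics/top0.png'); s=cv2.imread('pics/scene0.png')
cv2.imwrite('pics/top0c.png',cv2.resize(t[90:265,200:360],None,fx=3.4,fy=3.4,interpolation=cv2.INTER_CUBIC))
cv2.imwrite('pics/scene0c.png',cv2.resize(s[160:310,225:405],None,fx=4,fy=4,interpolation=cv2.INTER_CUBIC))
E
```

```text
(no output)
```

View pics/top0c.png

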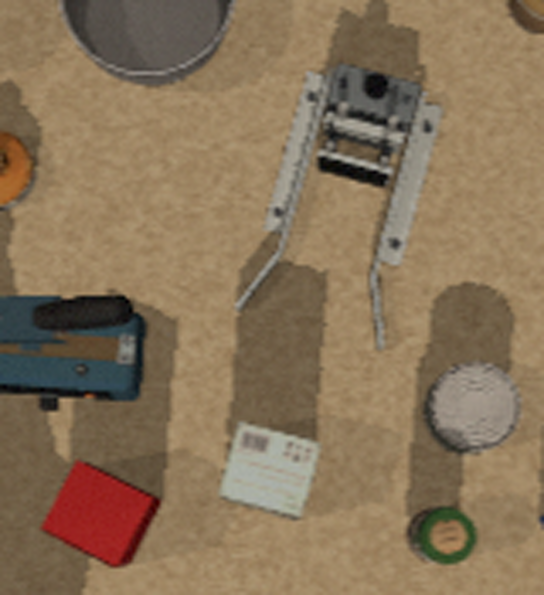

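View pics/scene0c.png

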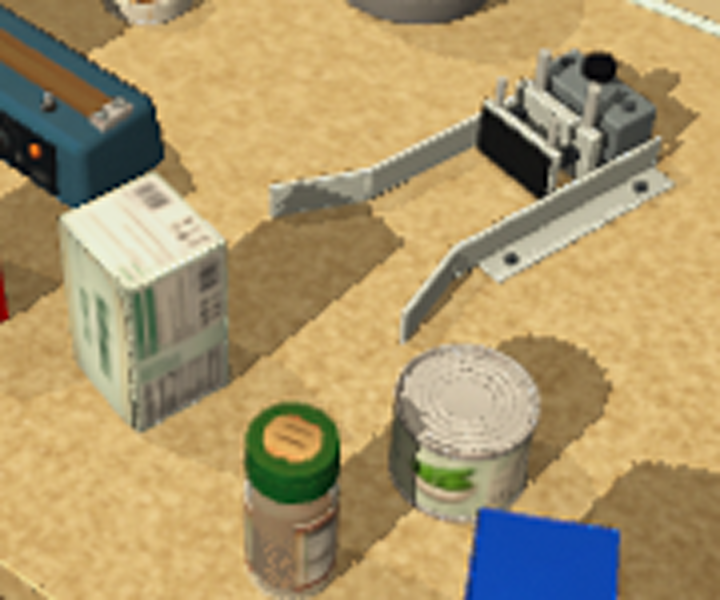

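Run:
```python
from h import *
f=lambda u,v:(200+u/3.4,90+v/3.4)
g=lambda u,v:(225+u/4,160+v/4)
def P(n,c,z,l): 
    p=onplane(n,*c,z); print(n,l,p.round(4)); return p
for c in [(240,423),(318,450),(297,518),(220,493)]: P('top',f(*c),.117,'carton')
for c in [(62,215),(152,175),(228,240),(132,290)]: P('scene',g(*c),.117,'carton')
for c in [(141,432),(228,382),(75,353)]: P('scene',g(*c),0,'cartonbase')
for l,c in dict(Lbend=(287,245),Ltip=(238,306),Rbend=(376,263),Rtip=(381,346),Lfar=(325,100),Rfar=(415,110)).items(): P('top',f(*c),.026,l)
for l,c in dict(Lbend=(368,172),Ltip=(271,187),Rbend=(460,248),Rtip=(405,315),Rfar=(658,140)).items(): P('scene',g(*c),.026,l)
for c in [(318,158),(385,178)]: P('top',f(*c),.047,'plate')
for c in [(480,105),(552,158)]: P('scene',g(*c),.047,'plate')
P('top',f(446,535),.106,'jar');P('top',f(473,405),.058,'tin')
P('top',(173,248),.025,'tape')
P('top',f(145,350),.05,'stapler end')
P('top',f(100,515),.117,'red')
```

```text
top carton [ 0.4924 -0.2459  0.117 ]
top carton [ 0.4699 -0.3071  0.117 ]
top carton [ 0.4168 -0.2893  0.117 ]
top carton [ 0.4375 -0.2292  0.117 ]
scene carton [ 0.4368 -0.2286  0.117 ]
scene carton [ 0.4895 -0.2458  0.117 ]
scene carton [ 0.4757 -0.3094  0.117 ]
scene carton [ 0.4183 -0.2934  0.117 ]
scene cartonbase [ 0.4195 -0.2905  0.    ]
scene cartonbase [ 0.4772 -0.3061  0.    ]
scene cartonbase [ 0.4399 -0.2224  0.    ]
top Lbend [ 0.6532 -0.2884  0.026 ]
top Ltip [ 0.6004 -0.2449  0.026 ]
top Rbend [ 0.6358 -0.3651  0.026 ]
top Rtip [ 0.5632 -0.3674  0.026 ]
top Lfar [ 0.782  -0.3245  0.026 ]
top Rfar [ 0.7713 -0.4032  0.026 ]
scene Lbend [ 0.6471 -0.2829  0.026 ]
scene Ltip [ 0.5992 -0.2434  0.026 ]
scene Rbend [ 0.6255 -0.3644  0.026 ]
scene Rtip [ 0.5608 -0.3688  0.026 ]
scene Rfar [ 0.7844 -0.4114  0.026 ]
top plate [ 0.7243 -0.3161  0.047 ]
top plate [ 0.7056 -0.3731  0.047 ]
scene plate [ 0.7224 -0.3153  0.047 ]
scene plate [ 0.7064 -0.3767  0.047 ]
top jar [ 0.4013 -0.4072  0.106 ]
top tin [ 0.508  -0.4397  0.058 ]
top tape [0.4072 0.0392 0.025 ]
top stapler end [ 0.5606 -0.166   0.05  ]
top red [ 0.4221 -0.1347  0.117 ]
```

The top and scene views agree: 
- **Carton:** centre about (0.455, −0.268), yaw about −18°.
- **Guide:** origin about (0.639, −0.324), yaw about −16.2°, so the carton is 0.19 m before the origin, which matches the text.
- **Plate:** face about 0.079 m past the origin.
- **Start pose:** tool y already points roughly along the guide.

Next I move around to behind the carton.

Call:
{"name": "arm_command", "arguments": {
  "deltas": [
    [-0.035,0.049,0,0,0,0,-1],
    [-0.035,0.049,0,0,0,0,-1],
    [-0.035,0.049,0,0,0,0,-1],
    [-0.035,0.049,0,0,0,0,-1],
    [-0.035,0.049,0,0,0,0,0],
    [-0.035,0.049,0,0,0,0,0],
    [-0.035,0.049,0,0,0,0,0],
    [-0.035,0.049,0,0,0,0,0]
  ]
}}

```text
time: 1.1
eef_pos: [0.464, 0.2403, 0.2267]
tcp_rot: [0.779, 0.627, -0.004, 0.001]
wrist_force: [0.8, 0.7, -0.2]
grip_width: 0.496
```

Call:
{"name": "arm_command", "arguments": {
  "deltas": [
    [-0.055,0.0125,0,0,0,0,0],
    [-0.055,0.0125,0,0,0,0,0],
    [-0.055,0.0125,0,0,0,0,0],
    [-0.055,0.0125,0,0,0,0,0],
    [-0.055,0.0125,0,0,0,0,0],
    [-0.055,0.0125,0,0,0,0.035,0],
    [-0.055,0.0125,0,0,0,0.035,0],
    [0,0,0,0,0,0,0]
  ]
}}

```text
time: 2.1
eef_pos: [0.4623, -0.1734, 0.2275]
tcp_rot: [0.804, 0.594, -0.005, 0.001]
wrist_force: [-0.1, 0.4, -0.1]
grip_width: 0.498
```

```bash
cat >> h.py <<'E'
from scipy.spatial.transform import Rotation as R
O=np.array([.639,-.324]); th=-.283
U=np.array([np.cos(th),np.sin(th)]); N=np.array([-U[1],U[0]])
def st():
    s=arm.sense(); r=R.from_quat(s['tcp_rot']).as_matrix(); p=s['eef_pos']
    print('t',round(s['time'],2),'pos',p.round(4),'along',round((p[:2]-O)@U,4),'lat',round((p[:2]-O)@N,4),'yaw(tool y)',round(np.arctan2(r[1,1],r[0,1]),4),'zaxis',r[:,2].round(3),'F.u',round(s['wrist_force'][:2]@U,2),'Fz',round(s['wrist_force'][2],2),'grip',round(s['grip_width'],3)); return s,r
def to(al,la,z):
    s,r=st(); p=np.append(O+al*U+la*N,z); print('tool delta',(r.T@(p-s['eef_pos'])).round(4))
E
python3 -c "
from h import *
to(-.265,.0024,.2)"
```

```text
t 2.1 pos [ 0.4623 -0.1734  0.2275] along -0.2117 lat 0.0953 yaw(tool y) -0.2979 zaxis [-0.007 -0.008 -1.   ] F.u -0.18 Fz -0.07 grip 0.498
tool delta [-0.0934 -0.0518  0.0286]
```

Call:
{"name": "arm_command", "arguments": {
  "deltas": [
    [-0.023,-0.0135,0.007,0,0,0,0],
    [-0.023,-0.0135,0.007,0,0,0,0],
    [-0.023,-0.0135,0.007,0,0,0,0],
    [-0.023,-0.0135,0.007,0,0,0,0],
    [0,0,0,0,0,0,0]
  ]
}}

```text
time: 2.72
eef_pos: [0.3799, -0.2459, 0.1981]
tcp_rot: [0.803, 0.596, -0.005, -0.0]
wrist_force: [1.3, -1.1, -0.9]
grip_width: 0.498
```

```bash
python3 -c "
from h import *
to(-.265,.0024,.094)
import cv2
im=vision.snapshot('top'); cv2.imwrite('pics/top1.png',im[:,:,::-1])
im=vision.snapshot('scene'); cv2.imwrite('pics/scene1.png',im[:,:,::-1])
im=vision.snapshot('wrist'); cv2.imwrite('pics/wrist1.png',im[:,:,::-1])
"
```

```text
t 2.73 pos [ 0.3799 -0.2459  0.1981] along -0.2706 lat 0.0026 yaw(tool y) -0.2942 zaxis [-0.008 -0.006 -1.   ] F.u 1.5 Fz -0.87 grip 0.498
tool delta [0.0007 0.0063 0.104 ]
```

View pics/scene1.png

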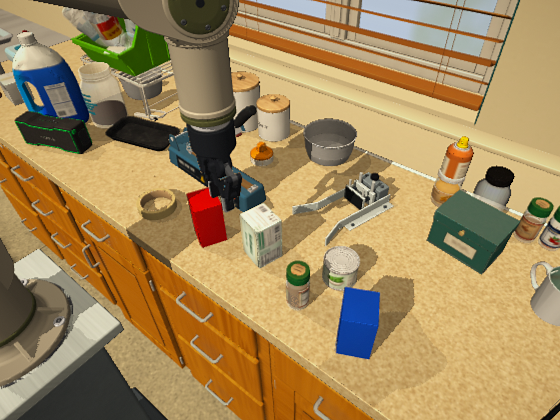

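View pics/wrist1.png

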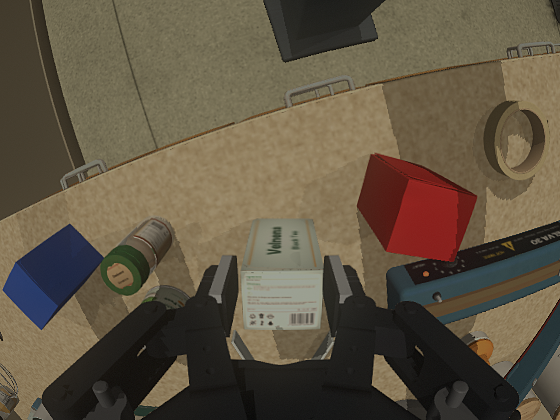

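```bash
python3 -c "
from h import *
s,r=st(); print(proj('scene',s['eef_pos']),proj('top',s['eef_pos']))
m=vision.camera_model('wrist');print(m)
T=m['cam_to_world']
def pw(p):
    c=T[:3,:3].T@(np.array(p)-T[:3,3]);t=np.arctan2(np.hypot(c[0],c[1]),c[2]);k=t/np.hypot(c[0],c[1])
    return m['fx']*c[0]*k+m['cx'],m['fy']*c[1]*k+m['cy']
for p in [(.4375,-.2292,.117),(.4168,-.2893,.117),(.4924,-.2459,.117),(.4699,-.3071,.117)]: print(pw(p))
print(pw(s['eef_pos']))
"
```

```text
t 2.88 pos [ 0.3823 -0.2442  0.1987] along -0.2687 lat 0.0049 yaw(tool y) -0.2903 zaxis [-0.007 -0.007 -1.   ] F.u 0.18 Fz 0.14 grip 0.5
[223.15662895 201.82595381] [270.21586408 256.62954644]
{'fx': 325.19226210127806, 'fy': 325.19226210127806, 'cx': 279.99725115651745, 'cy': 204.81248670957254, 'cam_to_world': array([[ 0.28711937,  0.90962762,  0.30023334,  0.30358925],
       [ 0.95786057, -0.26999208, -0.09801733, -0.21915859],
       [-0.00809865,  0.31572436, -0.94881639,  0.34094235],
       [ 0.        ,  0.        ,  0.        ,  1.        ]])}
(np.float64(318.52747196548137), np.float64(272.47856452486786))
(np.float64(238.59360570802033), np.float64(269.32730685738784))
(np.float64(314.49680849220096), np.float64(327.63395760149024))
(np.float64(240.47751512261817), np.float64(323.7221332080047))
(np.float64(279.5144106816188), np.float64(271.46772152196866))
```

View pics/top1.png

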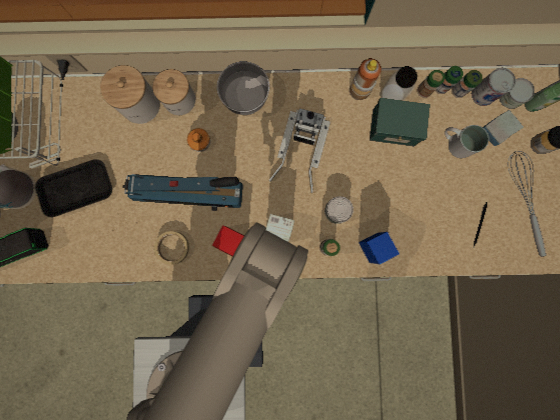

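Wrist view shows the carton top corners at (241,270), (323,270), (320,328) and (243,328). That is within about 5 px of the projection, so the measurement holds, and the lid face faces the gripper. I descend behind it.

Call:
{"name": "arm_command", "arguments": {
  "deltas": [
    [0,0,0.02,0,0,0,0],
    [0,0,0.025,0,0,0,0],
    [0,0,0.025,0,0,0,0],
    [0,0,0.025,0,0,0,0],
    [0,0,0.011,0,0,0,0],
    [0,0,0,0,0,0,0]
  ]
}}

```text
time: 3.62
eef_pos: [0.3877, -0.2402, 0.091]
tcp_rot: [0.798, 0.602, -0.004, 0.002]
wrist_force: [0.1, 0.6, -0.0]
grip_width: 0.499
```

```bash
python3 -c "
from h import *
to(-.236,.004,.093)"
```

```text
t 3.62 pos [ 0.3877 -0.2402  0.091 ] along -0.2647 lat 0.0102 yaw(tool y) -0.2778 zaxis [-0.004 -0.008 -1.   ] F.u -0.07 Fz -0.02 grip 0.499
tool delta [-0.0064  0.0287 -0.002 ]
```

Call:
{"name": "arm_command", "arguments": {
  "deltas": [
    [-0.003,0.005,-0.001,0,0,0.01,0],
    [-0.0035,0.008,-0.001,0,0,0.01,0],
    [0,0.006,0,0,0,0,0],
    [0,0.006,0,0,0,0,0]
  ]
}}

```text
time: 4.12
eef_pos: [0.4134, -0.2551, 0.0958]
tcp_rot: [0.804, 0.594, -0.002, 0.004]
wrist_force: [0.0, -0.4, 0.3]
grip_width: 0.498
```

```bash
python3 -c "
from h import *
to(-.188,.004,.093)"
```

```text
t 4.12 pos [ 0.4134 -0.2551  0.0958] along -0.2358 lat 0.0032 yaw(tool y) -0.2985 zaxis [ 0.001 -0.009 -1.   ] F.u 0.14 Fz 0.29 grip 0.498
tool delta [0.0016 0.0478 0.0029]
```

Call:
{"name": "arm_command", "arguments": {
  "deltas": [
    [0,0.006,0.001,0,0,0,0],
    [0,0.006,0,0,0,0,0],
    [0,0.006,0,0,0,0,0],
    [0,0.006,0,0,0,0,0]
  ]
}}

```text
time: 4.62
eef_pos: [0.4379, -0.2626, 0.0947]
tcp_rot: [0.804, 0.594, -0.002, 0.003]
wrist_force: [-0.1, 0.0, 0.5]
grip_width: 0.503
```

```bash
python3 -c "
from h import *
to(-.188,.004,.095)
import cv2
im=vision.snapshot('scene'); cv2.imwrite('pics/scene2.png',cv2.resize(im[110:310,160:430,::-1],None,fx=2.8,fy=2.8))
"
```

```text
t 4.62 pos [ 0.4379 -0.2626  0.0947] along -0.2102 lat 0.0029 yaw(tool y) -0.2982 zaxis [ 0.    -0.008 -1.   ] F.u -0.13 Fz 0.5 grip 0.503
tool delta [ 0.0015  0.0222 -0.0003]
```

View pics/scene2.png

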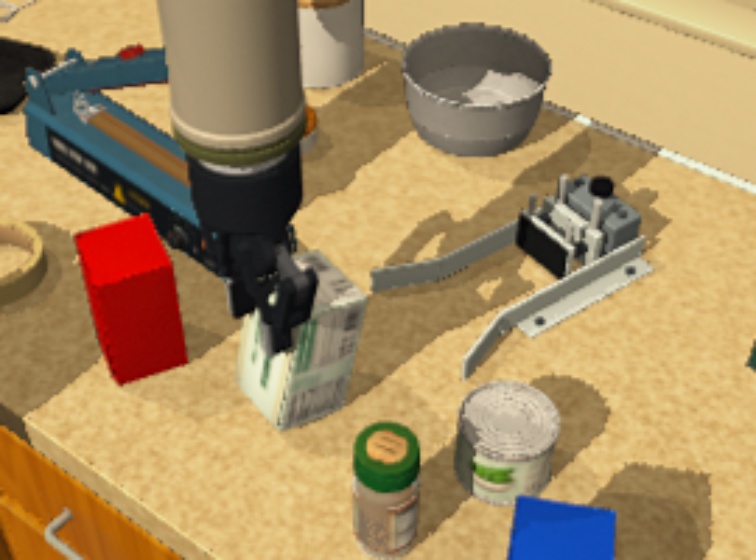

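The carton is tilting forward on its front edge without sliding. I keep pushing.

Call:
{"name": "arm_command", "arguments": {
  "deltas": [
    [0,0.005,0,0,0,0,0],
    [0,0.005,0,0,0,0,0],
    [0,0.005,0,0,0,0,0],
    [0,0.004,0,0,0,0,0],
    [0,0.004,0,0,0,0,0],
    [0,0.004,0,0,0,0,0],
    [0,0,0,0,0,0,0],
    [0,0,0,0,0,0,0]
  ]
}}

```text
time: 5.68
eef_pos: [0.4664, -0.2711, 0.0947]
tcp_rot: [0.804, 0.594, -0.002, 0.004]
wrist_force: [0.6, 0.6, -0.6]
grip_width: 0.502
```

```bash
python3 -c "
from h import *
st()
import cv2
im=vision.snapshot('scene'); cv2.imwrite('pics/scene3.png',cv2.resize(im[110:310,160:430,::-1],None,fx=2.8,fy=2.8))
"
```

```text
t 5.67 pos [ 0.4664 -0.2711  0.0947] along -0.1805 lat 0.0026 yaw(tool y) -0.2977 zaxis [ 0.    -0.009 -1.   ] F.u 0.36 Fz -0.59 grip 0.502
```

View pics/scene3.png

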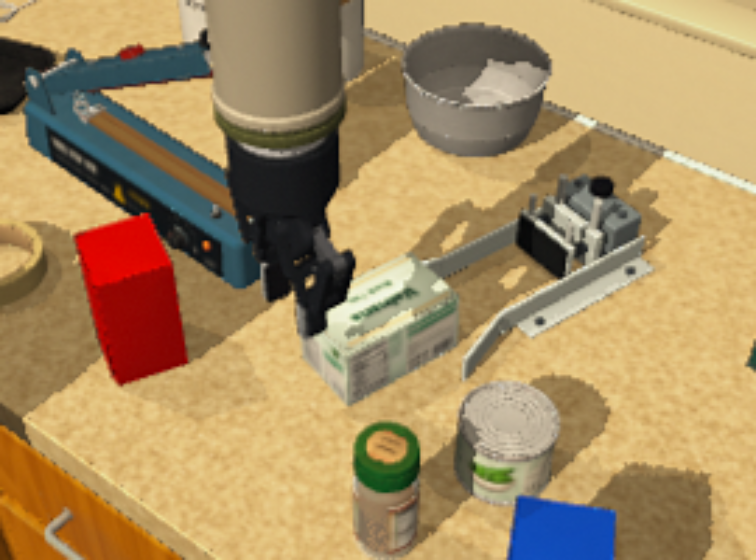

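It fell flat with the lid up, its nose in the guide mouth. I back off, then look.

Call:
{"name": "arm_command", "arguments": {
  "deltas": [
    [0,-0.015,-0.005,0,0,0,0],
    [0,-0.015,0,0,0,0,0],
    [0,-0.005,0,0,0,-0.015,0],
    [0,0,0,0,0,0,0]
  ]
}}

```text
time: 6.22
eef_pos: [0.4314, -0.2602, 0.0996]
tcp_rot: [0.799, 0.601, -0.002, 0.004]
wrist_force: [1.2, -0.2, -0.2]
grip_width: 0.498
```

```bash
python3 -c "
from h import *
st()
import cv2
m=vision.camera_model('wrist')
im=vision.snapshot('wrist'); cv2.imwrite('pics/wrist4.png',im[:,:,::-1])
im=vision.snapshot('scene'); cv2.imwrite('pics/scene4.png',cv2.resize(im[160:310,225:405,::-1],None,fx=4,fy=4))
im=vision.snapshot('top'); cv2.imwrite('pics/top4.png',cv2.resize(im[90:265,200:360,::-1],None,fx=3.4,fy=3.4))
np.savez('w4.npz',**m)
"
```

```text
t 6.22 pos [ 0.4314 -0.2602  0.0996] along -0.2172 lat 0.0033 yaw(tool y) -0.2815 zaxis [ 0.001 -0.008 -1.   ] F.u 1.18 Fz -0.18 grip 0.498
```

View pics/wrist4.png

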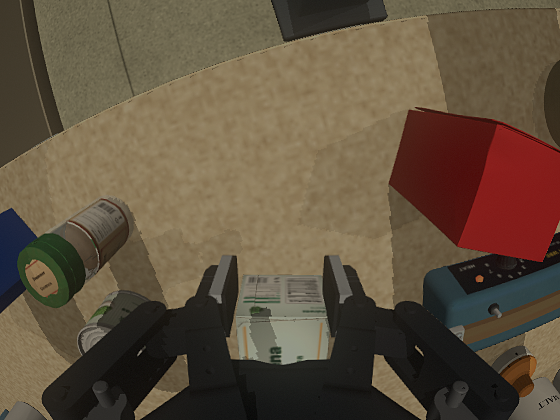

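View pics/scene4.png

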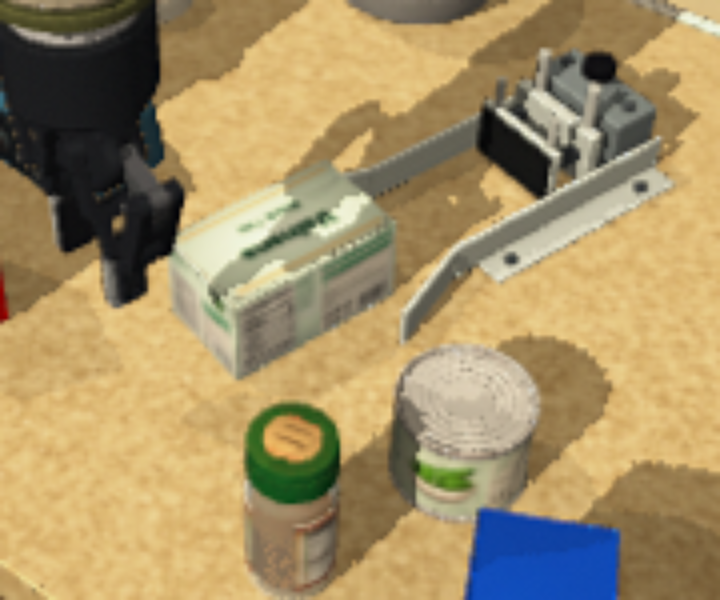

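View pics/top4.png

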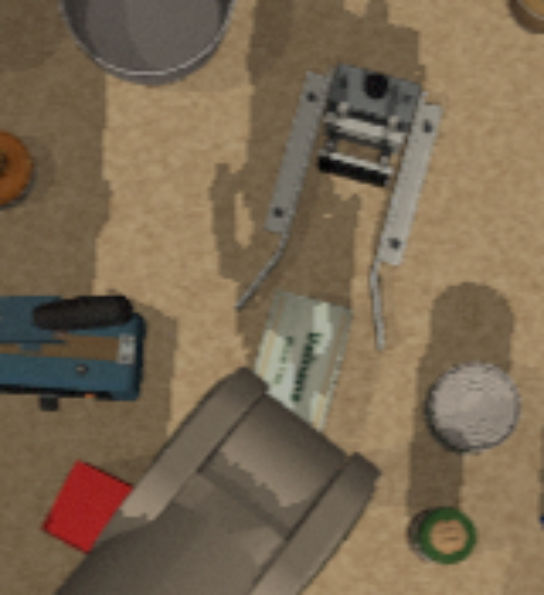

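Run:
```python
from h import *
f=lambda u,v:(200+u/3.4,90+v/3.4)
g=lambda u,v:(225+u/4,160+v/4)
def P(n,c,z,l):
    p=onplane(n,*c,z)[:2]-O; print(n,l,'along',round(p@U,4),'lat',round(p@N,4))
P('top',f(276,292),.061,'FL');P('top',f(351,308),.061,'FR')
for c in [(172,262),(237,318),(395,232),(327,165)]: P('scene',g(*c),.061,'c')
m=dict(np.load('w4.npz'));T=m['cam_to_world']
def w(u,v,z):
    d=np.array([u-m['cx'],v-m['cy']]);r=np.hypot(*d);t=r/m['fx'];c=np.append(d/r*np.sin(t),np.cos(t));d=T[:3,:3]@c
    p=(T[:3,3]+d*(z-T[2,3])/d[2])[:2]-O;print('wrist',round(p@U,4),round(p@N,4))
w(244,277,0.0);w(322,276,0.0);w(239,321,.061);w(330,317,.061)
to(-.195,.003,.022)
```

```text
top FL along -0.0446 lat 0.0356
top FR along -0.0413 lat -0.0287
scene c along -0.1644 lat 0.0191
scene c along -0.1596 lat -0.0367
scene c along -0.0485 lat -0.0357
scene c along -0.0449 lat 0.0319
wrist -0.1522 -0.0284
wrist -0.1534 0.0392
wrist -0.1525 -0.0256
wrist -0.1564 0.0384
t 6.38 pos [ 0.4319 -0.2604  0.0995] along -0.2166 lat 0.0032 yaw(tool y) -0.2818 zaxis [ 0.001 -0.009 -1.   ] F.u 0.06 Fz -0.82 grip 0.498
tool delta [0.0004 0.0214 0.0776]
```

Call:
{"name": "arm_command", "arguments": {
  "deltas": [
    [0,0.002,0.02,0,0,0,0],
    [0,0.002,0.02,0,0,0,0],
    [0,0.002,0.02,0,0,0,0],
    [0,0.002,0.016,0,0,0,0],
    [0,0,0.006,0,0,0,0],
    [0,0,0,0,0,0,0]
  ]
}}

```text
time: 7.12
eef_pos: [0.4426, -0.2643, 0.0153]
tcp_rot: [0.799, 0.601, -0.002, 0.005]
wrist_force: [-0.2, 0.3, 1.1]
grip_width: 0.497
```

Run:
```python
from h import *
to(-.166,.003,.018)
```

```text
t 7.12 pos [ 0.4426 -0.2643  0.0153] along -0.2052 lat 0.0025 yaw(tool y) -0.2803 zaxis [ 0.002 -0.011 -1.   ] F.u -0.29 Fz 1.11 grip 0.497
tool delta [ 0.0003  0.0393 -0.0025]
```

Call:
{"name": "arm_command", "arguments": {
  "deltas": [
    [0,0.012,-0.001,0,0,0,0],
    [0,0.012,0,0,0,0,0],
    [0,0.01,0,0,0,0,0],
    [0,0.01,0,0,0,0,0],
    [0,0.01,0,0,0,0,0],
    [0,0.01,0,0,0,0,0],
    [0,0.01,0,0,0,0,0],
    [0,0,0,0,0,0,0]
  ]
}}

```text
time: 8.12
eef_pos: [0.5208, -0.2866, 0.0186]
tcp_rot: [0.799, 0.602, -0.001, 0.006]
wrist_force: [-1.0, -0.4, -0.7]
grip_width: 0.501
```

```bash
python3 -c "
from h import *
to(-.085,.0,.018)
import cv2
im=vision.snapshot('scene'); cv2.imwrite('pics/scene5.png',cv2.resize(im[160:310,225:405,::-1],None,fx=4,fy=4))
im=vision.snapshot('top'); cv2.imwrite('pics/top5.png',cv2.resize(im[90:265,200:360,::-1],None,fx=3.4,fy=3.4))
"
```

```text
t 8.12 pos [ 0.5208 -0.2866  0.0186] along -0.124 lat 0.0029 yaw(tool y) -0.2794 zaxis [ 0.005 -0.012 -1.   ] F.u -0.79 Fz -0.67 grip 0.501
tool delta [-0.003   0.0389  0.001 ]
```

View pics/scene5.png

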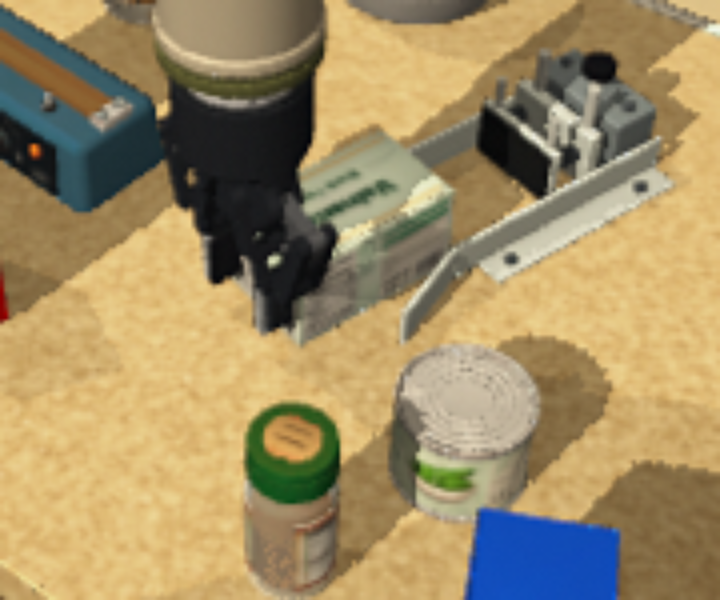

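View pics/top5.png

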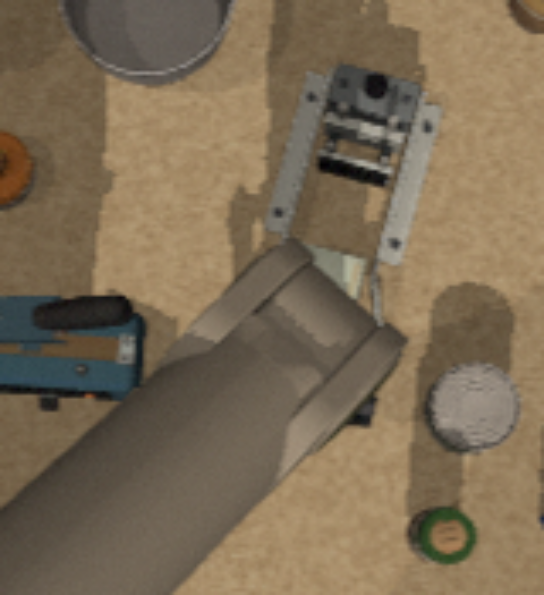

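The carton is entering the parallel part with no jam (0.8 N). I keep sliding in short steps.

Call:
{"name": "arm_command", "arguments": {
  "deltas": [
    [0,0.009,0,0,0,0,0],
    [0,0.009,0,0,0,0,0],
    [0,0.009,0,0,0,0,0],
    [0,0.009,0,0,0,0,0]
  ]
}}

```text
time: 8.72
eef_pos: [0.5558, -0.2968, 0.0188]
tcp_rot: [0.799, 0.601, -0.001, 0.006]
wrist_force: [-0.2, -0.3, -0.1]
grip_width: 0.501
```

```bash
python3 -c "
from h import *
to(-.06,.0,.018)
import cv2
im=vision.snapshot('scene'); cv2.imwrite('pics/scene6.png',cv2.resize(im[160:310,225:405,::-1],None,fx=4,fy=4))
"
```

```text
t 8.72 pos [ 0.5558 -0.2968  0.0188] along -0.0875 lat 0.0029 yaw(tool y) -0.2805 zaxis [ 0.004 -0.011 -1.   ] F.u -0.15 Fz -0.09 grip 0.501
tool delta [-0.003   0.0274  0.0011]
```

View pics/scene6.png

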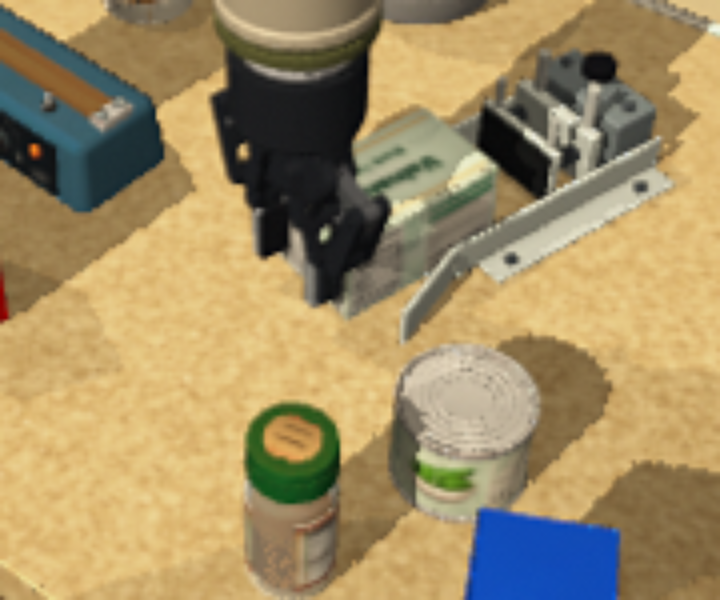

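```bash
python3 -c "
from h import *
p=onplane('scene',225+495/4,160+182/4,.061)[:2]-O;print(p@U,p@N)
for c in [(480,105),(552,158)]:
  p=onplane('scene',225+c[0]/4,160+c[1]/4,.047)[:2]-O;print(p@U,p@N)
"
```

```text
0.025602413424582825 -0.0379049269101505
0.077609461519666 0.03163542729102668
0.07945440038076237 -0.03177964740714669
```

Call:
{"name": "arm_command", "arguments": {
  "deltas": [
    [0,0.006,0,0,0,0,0],
    [0,0.006,0,0,0,0,0],
    [0,0.004,0,0,0,0,0],
    [0,0.003,0,0,0,0,0]
  ]
}}

```text
time: 9.28
eef_pos: [0.5763, -0.3026, 0.0189]
tcp_rot: [0.799, 0.601, -0.001, 0.006]
wrist_force: [-0.7, 0.1, -0.1]
grip_width: 0.502
```

```bash
python3 -c "
from h import *
st()"
```

```text
t 9.28 pos [ 0.5763 -0.3026  0.0189] along -0.0662 lat 0.0031 yaw(tool y) -0.28 zaxis [ 0.005 -0.011 -1.   ] F.u -0.73 Fz -0.15 grip 0.502
```

Call:
{"name": "arm_command", "arguments": {
  "deltas": [
    [0,0.004,0,0,0,0,0],
    [0,0.003,0,0,0,0,0],
    [0,0.002,0,0,0,0,0]
  ]
}}

```text
time: 9.65
eef_pos: [0.5854, -0.3052, 0.0189]
tcp_rot: [0.799, 0.601, -0.001, 0.006]
wrist_force: [-1.0, 1.0, 0.6]
grip_width: 0.503
```

```bash
python3 -c "
from h import *
st()
import cv2
im=vision.snapshot('scene'); cv2.imwrite('pics/scene7.png',cv2.resize(im[160:310,225:405,::-1],None,fx=4,fy=4))
"
```

```text
t 9.65 pos [ 0.5854 -0.3052  0.0189] along -0.0567 lat 0.0031 yaw(tool y) -0.2801 zaxis [ 0.005 -0.011 -1.   ] F.u -1.2 Fz 0.64 grip 0.503
```

View pics/scene7.png

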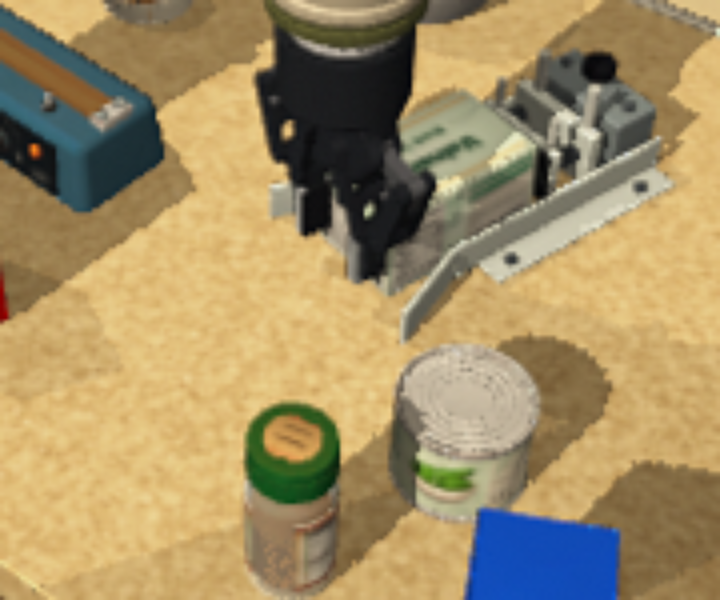

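Call:
{"name": "arm_command", "arguments": {
  "deltas": [
    [0,0.003,0,0,0,0,0],
    [0,0.002,0,0,0,0,0],
    [0,0.001,0,0,0,0,0]
  ]
}}

```text
time: 10.07
eef_pos: [0.5917, -0.307, 0.019]
tcp_rot: [0.799, 0.601, -0.001, 0.006]
wrist_force: [-1.5, 0.1, 0.1]
grip_width: 0.503
```

```bash
python3 -c "
from h import *
st()"
```

```text
t 10.07 pos [ 0.5917 -0.307   0.019 ] along -0.0502 lat 0.0031 yaw(tool y) -0.2801 zaxis [ 0.005 -0.011 -1.   ] F.u -1.45 Fz 0.11 grip 0.503
```

Call:
{"name": "arm_command", "arguments": {
  "deltas": [
    [0,0.0015,0,0,0,0,0],
    [0,0.0015,0,0,0,0,0]
  ]
}}

```text
time: 10.32
eef_pos: [0.5942, -0.3076, 0.0189]
tcp_rot: [0.799, 0.601, -0.002, 0.005]
wrist_force: [-4.0, 1.7, 1.9]
grip_width: 0.501
```

```bash
python3 -c "
from h import *
st()"
```

```text
t 10.32 pos [ 0.5942 -0.3076  0.0189] along -0.0476 lat 0.0032 yaw(tool y) -0.2803 zaxis [ 0.004 -0.01  -1.   ] F.u -4.29 Fz 1.94 grip 0.501
```

Plate contact felt at about TCP −0.049 (4.3 N). Now 1 mm steps.

Call:
{"name": "arm_command", "arguments": {
  "deltas": [
    [0,0.001,0,0,0,0,0]
  ]
}}

```text
time: 10.45
eef_pos: [0.5944, -0.3078, 0.0187]
tcp_rot: [0.799, 0.601, -0.002, 0.005]
wrist_force: [-5.2, 1.3, 1.0]
grip_width: 0.497
```

```bash
python3 -c "
from h import *
st()"
```

```text
t 10.45 pos [ 0.5944 -0.3078  0.0187] along -0.0473 lat 0.0031 yaw(tool y) -0.2806 zaxis [ 0.002 -0.01  -1.   ] F.u -5.31 Fz 1.04 grip 0.497
```

Call:
{"name": "arm_command", "arguments": {
  "deltas": [
    [0,0.001,0,0,0,0,0]
  ]
}}

```text
time: 10.58
eef_pos: [0.5945, -0.3079, 0.0184]
tcp_rot: [0.799, 0.601, -0.002, 0.004]
wrist_force: [-5.7, 2.2, 3.0]
grip_width: 0.502
```

```bash
python3 -c "
from h import *
st()"
```

```text
t 10.57 pos [ 0.5945 -0.3079  0.0184] along -0.0472 lat 0.0031 yaw(tool y) -0.281 zaxis [ 0.001 -0.009 -1.   ] F.u -6.11 Fz 3.02 grip 0.502
```

Call:
{"name": "arm_command", "arguments": {
  "deltas": [
    [0,0.002,-0.0005,0,0,0,0],
    [0,0.002,-0.0005,0,0,0,0]
  ]
}}

```text
time: 10.82
eef_pos: [0.5955, -0.3081, 0.0184]
tcp_rot: [0.8, 0.601, -0.004, 0.001]
wrist_force: [-8.8, 3.8, 2.8]
grip_width: 0.498
```

```bash
python3 -c "
from h import *
st()"
```

```text
t 10.82 pos [ 0.5955 -0.3081  0.0184] along -0.0463 lat 0.0031 yaw(tool y) -0.2822 zaxis [-0.005 -0.006 -1.   ] F.u -9.47 Fz 2.76 grip 0.498
```

Call:
{"name": "arm_command", "arguments": {
  "deltas": [
    [0,0.0025,-0.0005,0,0,0,0]
  ]
}}

```text
time: 10.95
eef_pos: [0.5957, -0.3082, 0.0182]
tcp_rot: [0.8, 0.6, -0.005, -0.001]
wrist_force: [-10.8, 4.3, 4.4]
grip_width: 0.498
```

```bash
python3 -c "
from h import *
st()"
```

```text
t 10.95 pos [ 0.5957 -0.3082  0.0182] along -0.046 lat 0.0031 yaw(tool y) -0.2831 zaxis [-0.009 -0.003 -1.   ] F.u -11.52 Fz 4.36 grip 0.498
```

Call:
{"name": "arm_command", "arguments": {
  "deltas": [
    [0,0.0025,-0.0015,-0.004,0,0,0]
  ]
}}

```text
time: 11.08
eef_pos: [0.5961, -0.3083, 0.0188]
tcp_rot: [0.8, 0.6, -0.005, -0.002]
wrist_force: [-8.0, 4.1, 0.9]
grip_width: 0.499
```

```bash
python3 -c "
from h import *
st()"
```

```text
t 11.07 pos [ 0.5961 -0.3083  0.0188] along -0.0456 lat 0.0031 yaw(tool y) -0.284 zaxis [-0.009 -0.002 -1.   ] F.u -8.81 Fz 0.93 grip 0.499
```

Call:
{"name": "arm_command", "arguments": {
  "deltas": [
    [0,0.0025,-0.001,-0.004,0,0,0]
  ]
}}

```text
time: 11.2
eef_pos: [0.5962, -0.3082, 0.0188]
tcp_rot: [0.8, 0.6, -0.004, -0.003]
wrist_force: [-9.1, 4.7, 1.8]
grip_width: 0.496
```

```bash
python3 -c "
from h import *
st()"
```

```text
t 11.2 pos [ 0.5962 -0.3082  0.0188] along -0.0455 lat 0.0032 yaw(tool y) -0.2847 zaxis [-0.01  -0.001 -1.   ] F.u -10.05 Fz 1.79 grip 0.496
```

Call:
{"name": "arm_command", "arguments": {
  "deltas": [
    [0,0.0035,-0.0012,-0.004,0,0,0]
  ]
}}

```text
time: 11.32
eef_pos: [0.5968, -0.3082, 0.0188]
tcp_rot: [0.801, 0.599, -0.004, -0.004]
wrist_force: [-12.4, 6.1, 4.0]
grip_width: 0.499
```

```bash
python3 -c "
from h import *
st()"
```

```text
t 11.32 pos [ 0.5968 -0.3082  0.0188] along -0.0449 lat 0.0034 yaw(tool y) -0.2857 zaxis [-0.012  0.001 -1.   ] F.u -13.6 Fz 4.0 grip 0.499
```

Call:
{"name": "arm_command", "arguments": {
  "deltas": [
    [0,0.0035,-0.001,-0.004,0,0,0]
  ]
}}

```text
time: 11.45
eef_pos: [0.597, -0.3081, 0.0185]
tcp_rot: [0.801, 0.599, -0.005, -0.006]
wrist_force: [-14.1, 5.6, 4.4]
grip_width: 0.502
```

```bash
python3 -c "
from h import *
st()"
```

```text
t 11.45 pos [ 0.597  -0.3081  0.0185] along -0.0448 lat 0.0035 yaw(tool y) -0.2868 zaxis [-0.014  0.003 -1.   ] F.u -15.07 Fz 4.41 grip 0.502
```

Call:
{"name": "arm_command", "arguments": {
  "deltas": [
    [0,0.003,-0.0013,-0.004,0,0,0],
    [0,0.003,-0.0013,-0.004,0,0,0]
  ]
}}

```text
time: 11.7
eef_pos: [0.5968, -0.3083, 0.0184]
tcp_rot: [0.802, 0.598, -0.005, -0.008]
wrist_force: [-12.3, 6.2, 3.3]
grip_width: 0.501
```

```bash
python3 -c "
from h import *
st()"
```

```text
t 11.7 pos [ 0.5968 -0.3083  0.0184] along -0.0449 lat 0.0033 yaw(tool y) -0.2893 zaxis [-0.018  0.007 -1.   ] F.u -13.53 Fz 3.33 grip 0.501
```

Call:
{"name": "arm_command", "arguments": {
  "deltas": [
    [0,0.003,-0.0013,-0.006,0,-0.002,0],
    [0,0.003,-0.0013,-0.006,0,-0.002,0]
  ]
}}

```text
time: 11.95
eef_pos: [0.5967, -0.3084, 0.0184]
tcp_rot: [0.801, 0.598, -0.005, -0.009]
wrist_force: [-10.7, 4.2, 1.6]
grip_width: 0.504
```

```bash
python3 -c "
from h import *
st()"
```

```text
t 11.95 pos [ 0.5967 -0.3084  0.0184] along -0.0449 lat 0.0031 yaw(tool y) -0.2875 zaxis [-0.018  0.009 -1.   ] F.u -11.46 Fz 1.61 grip 0.504
```

Call:
{"name": "arm_command", "arguments": {
  "deltas": [
    [0,0.003,-0.0013,-0.006,0,-0.002,0],
    [0,0.003,-0.0013,-0.006,0,-0.002,0]
  ]
}}

```text
time: 12.2
eef_pos: [0.5966, -0.3086, 0.0184]
tcp_rot: [0.801, 0.599, -0.004, -0.01]
wrist_force: [-10.7, 4.8, 3.6]
grip_width: 0.497
```

```bash
python3 -c "
from h import *
st()"
```

```text
t 12.2 pos [ 0.5966 -0.3086  0.0184] along -0.045 lat 0.0029 yaw(tool y) -0.2859 zaxis [-0.018  0.011 -1.   ] F.u -11.59 Fz 3.59 grip 0.497
```

Call:
{"name": "arm_command", "arguments": {
  "deltas": [
    [0,0.0037,-0.0013,-0.006,0,-0.001,0],
    [0,0.0037,-0.0013,-0.006,0,0,0]
  ]
}}

```text
time: 12.45
eef_pos: [0.5968, -0.3086, 0.0182]
tcp_rot: [0.801, 0.598, -0.003, -0.012]
wrist_force: [-13.6, 6.8, 4.2]
grip_width: 0.497
```

```bash
python3 -c "
from h import *
st()"
```

```text
t 12.45 pos [ 0.5968 -0.3086  0.0182] along -0.0448 lat 0.003 yaw(tool y) -0.2874 zaxis [-0.02   0.015 -1.   ] F.u -14.96 Fz 4.25 grip 0.497
```

Call:
{"name": "arm_command", "arguments": {
  "deltas": [
    [0,0.0035,-0.0013,-0.006,0,0,0],
    [0,0.0035,-0.0013,-0.006,0,0,0]
  ]
}}

```text
time: 12.7
eef_pos: [0.5967, -0.3083, 0.018]
tcp_rot: [0.802, 0.598, -0.003, -0.014]
wrist_force: [-12.9, 5.9, 5.4]
grip_width: 0.5
```

```bash
python3 -c "
from h import *
st()"
```

```text
t 12.7 pos [ 0.5967 -0.3083  0.018 ] along -0.0449 lat 0.0033 yaw(tool y) -0.2896 zaxis [-0.021  0.019 -1.   ] F.u -14.06 Fz 5.37 grip 0.5
```

Call:
{"name": "arm_command", "arguments": {
  "deltas": [
    [0,0.0035,-0.0018,-0.006,0,-0.001,0],
    [0,0.0035,-0.0018,-0.006,0,-0.001,0]
  ]
}}

```text
time: 12.95
eef_pos: [0.5969, -0.3083, 0.0187]
tcp_rot: [0.802, 0.597, -0.002, -0.016]
wrist_force: [-13.1, 5.6, 2.6]
grip_width: 0.501
```

```bash
python3 -c "
from h import *
st()"
```

```text
t 12.95 pos [ 0.5969 -0.3083  0.0187] along -0.0448 lat 0.0033 yaw(tool y) -0.2898 zaxis [-0.023  0.022 -0.999] F.u -14.14 Fz 2.58 grip 0.501
```

Call:
{"name": "arm_command", "arguments": {
  "deltas": [
    [0,0.0035,-0.0015,-0.006,0,-0.001,0],
    [0,0.0035,-0.0015,-0.006,0,-0.001,0],
    [0,0.0035,-0.0015,-0.006,0,-0.001,0]
  ]
}}

```text
time: 13.32
eef_pos: [0.5965, -0.3083, 0.0184]
tcp_rot: [0.802, 0.597, -0.002, -0.019]
wrist_force: [-13.6, 6.1, 3.5]
grip_width: 0.495
```

```bash
python3 -c "
from h import *
st()
import cv2
im=vision.snapshot('scene'); cv2.imwrite('pics/scene8.png',cv2.resize(im[160:310,225:405,::-1],None,fx=4,fy=4))"
```

```text
t 13.32 pos [ 0.5965 -0.3083  0.0184] along -0.0452 lat 0.0032 yaw(tool y) -0.2901 zaxis [-0.026  0.028 -0.999] F.u -14.76 Fz 3.45 grip 0.495
```

View pics/scene8.png

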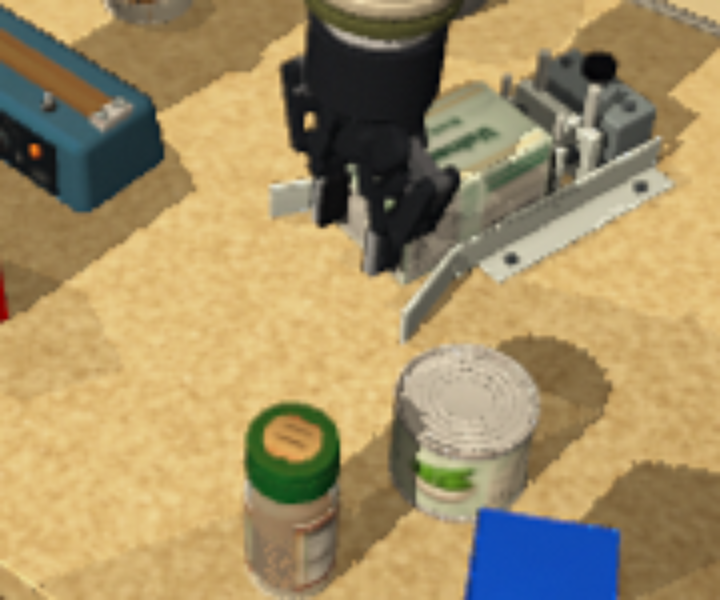

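Held about 11–15 N at the wrist for over 2 s, roughly 10–12.5 N at the plate after floor friction. I ease off slowly so the spring doesn't kick the carton.

Call:
{"name": "arm_command", "arguments": {
  "deltas": [
    [0,0.0015,-0.001,0,0,0,0],
    [0,0.0005,-0.001,0,0,0,0],
    [0,-0.0005,-0.0005,0,0,0,0],
    [0,-0.001,0,0,0,0,0],
    [0,-0.001,0,0,0,0,0],
    [0,-0.0015,0,0,0,0,0]
  ]
}}

```text
time: 14.12
eef_pos: [0.5908, -0.3067, 0.019]
tcp_rot: [0.802, 0.597, -0.004, -0.023]
wrist_force: [-0.0, -0.5, -0.1]
grip_width: 0.5
```

```bash
python3 -c "
from h import *
st()"
```

```text
t 14.12 pos [ 0.5908 -0.3067  0.019 ] along -0.0511 lat 0.0032 yaw(tool y) -0.2914 zaxis [-0.034  0.032 -0.999] F.u 0.1 Fz -0.13 grip 0.5
```

Call:
{"name": "arm_command", "arguments": {
  "deltas": [
    [0,-0.0015,0,0,0,0,0],
    [0,-0.0015,0,0,0,0,0],
    [0,-0.002,0,0,0,0,0],
    [0,-0.002,0,0,0,0,0]
  ]
}}

```text
time: 14.62
eef_pos: [0.5843, -0.3048, 0.0197]
tcp_rot: [0.802, 0.597, -0.004, -0.022]
wrist_force: [0.2, -0.2, 0.2]
grip_width: 0.5
```

```bash
python3 -c "
from h import *
st()"
```

```text
t 14.62 pos [ 0.5843 -0.3048  0.0197] along -0.0579 lat 0.0032 yaw(tool y) -0.2911 zaxis [-0.032  0.031 -0.999] F.u 0.27 Fz 0.18 grip 0.5
```

Call:
{"name": "arm_command", "arguments": {
  "deltas": [
    [0,-0.015,-0.002,0,0,0,0],
    [0,-0.02,-0.002,0,0,0,0],
    [0,-0.02,-0.01,0,0,0,0],
    [0,-0.025,-0.02,0,0,0,0],
    [0,-0.02,-0.04,0,0,0,0],
    [0,-0.01,-0.05,0,0,0,0],
    [0,0,-0.05,0,0,0,0],
    [0,0,0,0,0,0,0]
  ]
}}

```text
time: 15.62
eef_pos: [0.4799, -0.2774, 0.2027]
tcp_rot: [0.802, 0.597, -0.003, -0.023]
wrist_force: [0.1, 1.4, 0.1]
grip_width: 0.496
```

Call:
{"name": "arm_command", "arguments": {
  "deltas": [
    [0.05,0,0,0,0,0,0],
    [0.055,0,0,0,0,0,0],
    [0.055,0,0,0,0,0,0],
    [0.055,0,0,0,0,0,0],
    [0.05,0,0,0,0,0,0],
    [0,0,0,0,0,0,0]
  ]
}}

```text
time: 16.38
eef_pos: [0.5561, -0.0162, 0.2037]
tcp_rot: [0.803, 0.595, -0.005, -0.024]
wrist_force: [-0.5, -0.1, -0.6]
grip_width: 0.499
```

```bash
python3 -c "
from h import *
st()
import cv2
im=vision.snapshot('scene'); cv2.imwrite('pics/scene9.png',cv2.resize(im[160:310,225:405,::-1],None,fx=4,fy=4))
im=vision.snapshot('top'); cv2.imwrite('pics/top9.png',cv2.resize(im[90:265,200:360,::-1],None,fx=3.4,fy=3.4))
"
```

```text
t 16.38 pos [ 0.5561 -0.0162  0.2037] along -0.1655 lat 0.2725 yaw(tool y) -0.2944 zaxis [-0.036  0.033 -0.999] F.u -0.47 Fz -0.62 grip 0.499
```

View pics/scene9.png

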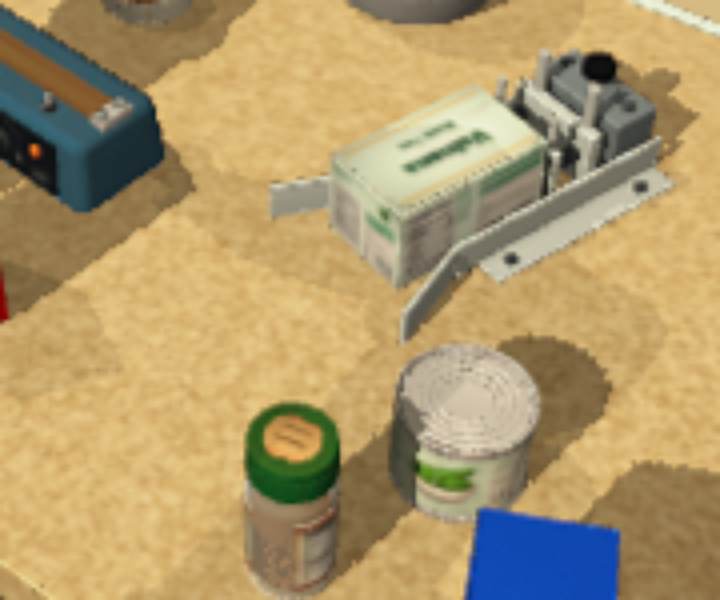

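View pics/top9.png

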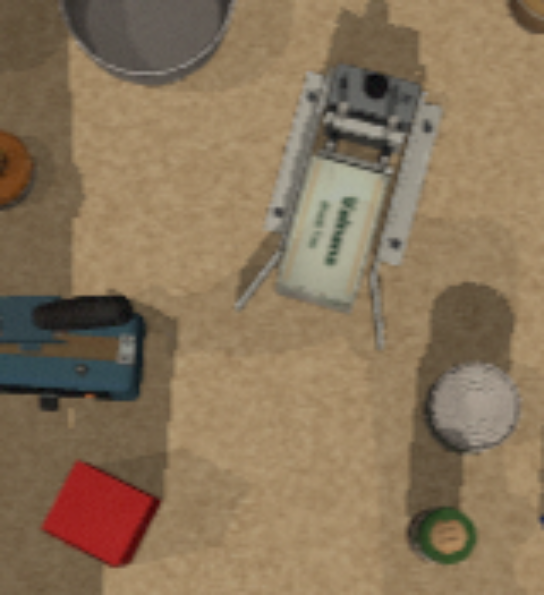

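```bash
python3 - <<'E'
from h import *
f=lambda u,v:(200+u/3.4,90+v/3.4)
g=lambda u,v:(225+u/4,160+v/4)
def P(n,c,z,l):
    p=onplane(n,*c,z)[:2]-O; print(n,l,round(p@U,4),round(p@N,4))
for c in [(320,155),(388,170),(350,309),(277,290)]:P('top',f(*c),.061,'c')
for c in [(477,87),(550,147),(400,218),(330,180)]:P('scene',g(*c),.061,'c')
P('top',f(446,535),.106,'jar');P('top',f(473,405),.058,'tin')
E
python3 -c "
import cv2
a=cv2.imread('pics/top9.png');cv2.imwrite('pics/top9z.png',cv2.resize(a[100:330,230:450],None,fx=2.5,fy=2.5,interpolation=cv2.INTER_CUBIC))
a=cv2.imread('pics/scene9.png');cv2.imwrite('pics/scene9z.png',cv2.resize(a[40:220,430:680],None,fx=3,fy=3,interpolation=cv2.INTER_CUBIC))"
```

```text
top c 0.0789 0.03
top c 0.0813 -0.0289
top c -0.0424 -0.0281
top c -0.0427 0.0352
scene c 0.0756 0.0341
scene c 0.0731 -0.0342
scene c -0.0389 -0.0286
scene c -0.0516 0.0205
top jar -0.205 -0.1462
top tin -0.0934 -0.1477
```

View pics/top9z.png

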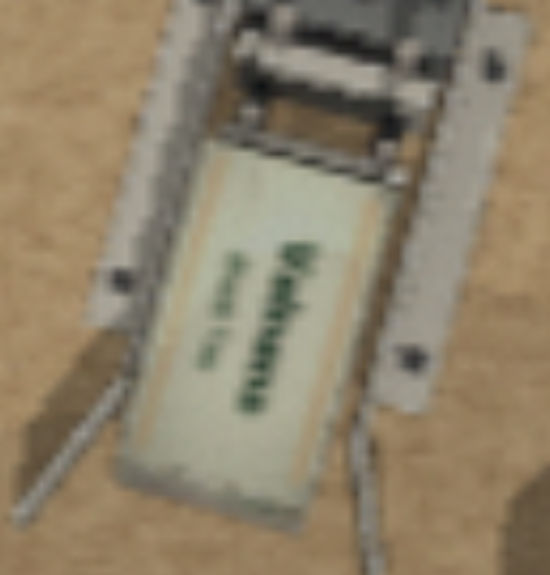

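View pics/scene9z.png

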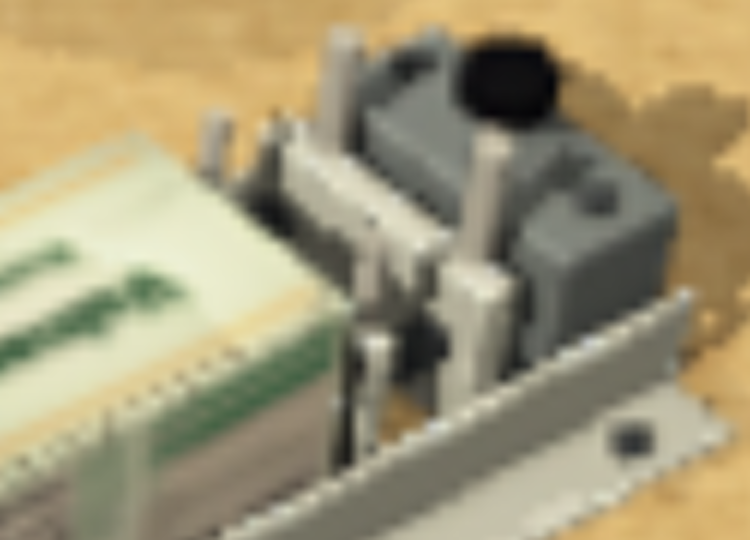

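The carton front is at about 0.077 m and the plate at about 0.078 m, with no visible gap. The carton lies between the rails with the lid up, the jar and tin have not moved, and the arm is clear. I hand the job in.

```bash
python3 -c "
from workcell import workorder
print(workorder.close_job())"
```

```text
the job is handed in; nothing more can be done
None
```

I toppled the carton with a slow push at about 95–100 mm up. It fell flat with the lid upwards, and I slid it between the rails onto the sprung stop. I held the press for about 2.3 s, eased off slowly and moved the arm clear. The job was handed in at about 16.5 s.

- **Force:** the wrist read 8.8–15.1 N along the guide during the hold. I estimate that put roughly 10–12.5 N on the plate once floor friction is taken off, but I did not measure the plate force directly. The highest wrist reading along the guide was about 15 N. Readings were only at the end of each move call, so a short peak between them would not show.
- **Final position:** the carton's leading edge measured 73–81 mm past the guide's origin, against a plate face seen at about 78 mm. No gap shows in either view, but the images are only good to a few millimetres. The carton lies lid up between the rails.
- **Bystanders:** the jar and tin were where they started. I did not re-measure the tape roll at the end; the arm stayed at least 0.2 m above the table when it crossed that side.
- **Disagreement:** the scene and top cameras differed by up to 8 mm on the leading edge, so I relied on the force readings to find the plate.

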